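# Index the dish turntable

## Task

The dish turntable is locked by a spring index pin, and the small dish now under the lens has been looked at: bring the wide, shallow dish under the lens instead. The black thumb pad at the turntable's rim draws the pin when it is pressed down: swing the turntable round with the pin drawn and let the pin drop fully home in the hole of the new position, gently and without ever forcing the table against the pin. All dishes stay seated in their pockets; leave the lens and everything else on the bench alone.

Things in the scene. Friction and masses are not known exactly. Their poses are not given: they have to be found in the camera images.
- index_base: Fixed grey round base of the dish turntable, 232 mm across. Origin: centre of its underside, on the turntable's upright axis; x points from that axis to the lens post, z up. Its top (z = 30 mm), hidden by the disc, has eight plain index holes 45 degrees apart on a 70 mm radius, the first straight towards -x; long black marks on the ledge show these eight directions.
- disc_centre (a point): Centre of the turntable's top, 42 mm up: aluminium disc, 214 mm across. Raised black rings (52 mm inside, 3 mm high) on a 77 mm radius make five dish pockets. At the start they lie at 0, +-45 and +-90 degrees from the base's x, the latch with its pad towards -x. With the pin drawn the disc turns either way on a braked bearing (3 N at the pad, 1 N more while the pin rides) and stays where left.
- lens_spot (a point): Point straight under the lens where the viewed dish has its centre: 77 mm from the turntable's axis along the base's x, 42 mm up.
- lens: White inspection lens 29 mm thick, nose down, nose 103 mm above the table, in a black holder with a small camera (up to z = 200 mm) on a post behind the disc, 123 mm from the axis. Origin: its upper end, 148 mm up.
- thumb_pad (a point): Middle of the top of the smooth steel rib in the black thumb pad, 131 mm from the turntable's axis, just outside the disc's rim, 77 mm up at rest. The pad is a trough 36 mm long along the radius, open above, 44 mm wide between upturned sides 12 mm higher than the rib; floor and outer lip lie below it. A fingertip may slip along the rib until a side takes it along. Pressed down it draws the pin; pushed sideways by an upturned side it swings the disc round.
- latch_lever (a joint): Angle of the sprung rocking lever that carries the pad, rad: 0 at rest, 0.20 when the pin is just out (rib 6.6 mm down, 8 N), 0.42 at its hard stop (rib 14 mm down, 11 N); it takes 5 N at the rib to start. The pivot lies 33 mm inwards of the rib. The rib stays 6.6 mm low while the pin rides between two holes, and springs up when the pin drops in.
- index_pin (a joint): Lift of the spring index pin, m: 0 = fully home in a hole, 0.0055 = just clear of the holes or riding on the ring between them, 0.0118 = fully drawn. Upright steel pin, 8 mm thick with barely bevelled nose, on the disc 70 mm from the axis, on the same radius as the pad, moved by the lever; 0.75 mm of play each side in its holes.
- wide_dish: The one wide, shallow clear dish, 50 mm across and 10 mm high, loose in one of the four pockets that do not stand under the lens. Origin: centre of its underside.
- checked_dish: Clear dish 39 mm across, 14 mm high, in the pocket under the lens at the start. Origin: centre of its underside.
- small_dish_1: Clear dish 39 mm across, 14 mm high, in a pocket of the turntable. Origin: centre of its underside.
- small_dish_2: Clear dish 39 mm across, 14 mm high, in a pocket of the turntable. Origin: centre of its underside.
- small_dish_3: Clear dish 39 mm across, 14 mm high, in a pocket of the turntable. Origin: centre of its underside.
- pipette: Hand pipette 228 mm long, lying near the table's front edge; bystander.
- scissors: Scissors 199 mm long, lying at the left; bystander.
- tip_box: Box of pipette tips 87x118x79 mm at the left; bystander.
- marker: Marker pen 135 mm long lying at the right; bystander.
- medium_bottle: Small bottle 44 mm thick, 88 mm high, at the right; bystander.
- carton: Small carton 50x74x32 mm at the right; bystander.
There are look-alikes about, which are no part of the job. What is shaped like the checked_dish but green or turquoise is not meant.

How it is judged:
By the outcome, as a careful person would: the job done as asked, in the order asked, and still so for the second after the job is handed in, with the robot touching nothing.
It also fails if it takes over 42 s, if anything falls off the work surface, if the arm or the gripper's body presses on something with over 40 N, if the wrist force passes 120 N, or if a joint passes its speed limit or range.

## Robot

A 7-joint arm with a two-finger parallel gripper is mounted at the origin on a cart in front of the work surface, level with it; the furniture and walls round the work are solid. World frame = base frame: x ahead of the robot, y to its left, z up, the work surface at z = 0. Lengths are in mm, angles in degrees, forces in N, time in s.
With the tool pointing down it reaches from about 350 to 775 mm from the base axis. Payload 3.1 kg.
Tool frame: the origin (TCP) lies midway between the tips of the shut fingers; the grasp point (between the pads) lies 19 mm behind it; z points along the fingers, y is the direction in which the jaws open and shut (so a half turn about z gives the same grasp; the last joint's range is limited). The gripper opens to 85 mm and grips with 20 to 120 N. Pads are 22 mm wide; open, the fingers measure 114 mm over their backs; the gripper's body (76 mm by 85 mm) begins 54 mm behind the grasp point. The pads swing forward as they close: fully open they stand 13 mm farther back than shut.
Start: joints at [-41.981, 17.813, 0.802, 86.603, -0.252, 75.585, -1.558], TCP at [423.827, 350.554, 231.304] pointing down, gripper open.
Joint ranges: [-154.91, 154.91], [-16.99, 109.72], [-72.82, 74.43], [7.12, 147.25], [-82.49, 262.49], [11.32, 116.49], [-174.64, 174.64]. Speed limits (degrees/s): [159.86, 159.86, 180, 180, 180, 180, 180].

## Interface

Orientations are given as a 3x3 rotation matrix whose columns are the frame's x, y, z axes.
In Python, from bench import manip gives the robot as it stands.
- The arm moves only by the tool arm_command, never from a script. Its argument "deltas" is a list that holds one entry, the list of rows, each a list of 7 numbers: the shift along the tool's x, y, z in units of 20 mm (1.0 is 20 mm), then the turn, a rotation vector about the tool's x, y, z in units of 8 degrees (1.0 is 8 degrees), then the closure, from -1 (fully open) to 1 (shut). A call has 1 to 8 rows; each row shifts and turns the commanded pose from where the row before left it, along the tool's axes as they then stand; what a row does not reach is not made up. A row lasts 1/10 s, in which the tool goes at most 50 mm and 8.59 degrees, less where a joint would pass 70% of its speed; a pose out of reach is approached as far as the arm can. A call with a number of a shift or a turn outside -1 to 1 is refused whole. A call with a gripper value outside its range is refused whole. The fingers move at their own pace and stop on an object; the grip force is fixed at half the most. Time passes only in rows, so rows that do not move let the fingers close. It gives the time, the measured TCP pose, the force and the opening at its end, in the units of the state.
- manip.get_state(): the state, without advancing time (a new reading comes with each control period).
- manip.read_camera(name): name is "scene" or "side" or "wrist"; returns (picture, depth): 480x640x3 uint8, red, green, blue; 480x640 float32, mm along the optical axis (not along the pixel's ray), 0 where there is no reading.
- manip.camera_params(name): a dict with "camera_matrix" (3x3 intrinsics, pixels), "rvec" (rotation vector, rad) and "tvec" (3), from world to camera coordinates, as OpenCV has them. Camera axes: x right, y down, z forward; pixel columns grow to the right and rows downward; lengths in mm; the calibration is good to about 2 mm. A picture is of the moment at which its call begins: read the wrist's pose just before it. camera_params takes no time and is no camera call; for the wrist camera it gives the pose at the moment of the call.
- manip.hand_in(): hands the job in, once; it reports no verdict.
Trained networks look in the newest picture that a camera, given by its name, has taken for a name from the list of things; names that differ only in an ending like _2 or _b are one class to them, and where a whole thing is asked for, a point or a joint stands for the part that bears it (a point fixed in the world has none). Each returns a list of dicts, best first, with "conf" (0 to 1); they miss things now and then, are a little off and sometimes report something else, mostly with a low value. They report only what shows in the picture. A call takes as long as a camera call. They do not tell look-alikes from the thing itself.
- manip.recognise(camera, query): "centre" ([x, y, z] in mm, in world coordinates, good to about 4 mm: the middle of the surface that is visible of it).
The state is a dict: "t": time; "q": joint angles; "joint_vel": joint speeds; "tau": joint torques, N m; "tcp_pos": TCP position; "ee_rot": TCP orientation; "contact_force": force on the tool from outside, world axes, zero at the start; "ft_torque": the same for the moment, N m; "opening": finger opening in mm.
Only numpy, scipy, OpenCV 4.12 (cv2) and the standard library are available. Lean on these libraries where they do the work, as an engineer would, in place of code of your own. Each camera call takes 0.05 s, during which the arm holds its last target.

## Working session

There is one attempt and no reset: what is moved stays moved. The work goes in short steps, Python scripts to look and compute and a tool call to move; the robot and the scene stay as the last step left them, time stands still between calls to the robot, and variables do not carry over. Pictures are saved under pics/ and viewed, and the job is handed in when it is done.

Besides the shell and the picture viewer there is one more tool, called after "Emit:" in YAML: its name, and indented under it one key for each argument. arm_command: Moves the arm, as the interface text tells. Its arguments: {"type":"object","properties":{"deltas":{"type":"array"}},"required":["deltas"]}

```bash
mkdir -p pics; ls; cat > h.py <<'E'
import numpy as np, cv2
from bench import manip
def save(cam,fn):
    im,d=manip.read_camera(cam); cv2.imwrite('pics/'+fn,im[:,:,::-1]); np.save('pics/'+fn+'.npy',d); return im,d
def P(cam):
    p=manip.camera_params(cam);R=cv2.Rodrigues(np.array(p['rvec'],float))[0];return np.array(p['camera_matrix'],float),R,np.array(p['tvec'],float).ravel()
def unz(cam,u,v,z):
    K,R,t=P(cam);r=R.T@np.linalg.inv(K)@[u,v,1];c=-R.T@t;return c+r*(z-c[2])/r[2]
def und(cam,u,v,d):
    K,R,t=P(cam);return R.T@(np.linalg.inv(K)@[u,v,1]*d-t)
def proj(cam,X):
    K,R,t=P(cam);p=K@(R@np.array(X,float)+t);return p[:2]/p[2]
E
python3 - <<'E'
from h import *
s=manip.get_state();print(s)
save('scene','s0.png');
for q in ['thumb_pad','index_base','lens','wide_dish','checked_dish','disc_centre']:
    print(q,[(np.round(r['centre']),round(r['conf'],2)) for r in manip.recognise('scene',q)])
save('side','d0.png')
for q in ['thumb_pad','wide_dish']:
    print(q,[(np.round(r['centre']),round(r['conf'],2)) for r in manip.recognise('side',q)])
E
```

```text
pics
{'t': 0.0, 'q': array([-41.98254487,  17.8612872 ,   0.80226552,  86.69279792,
        -0.2528888 ,  75.58228674,  -1.55829325]), 'joint_vel': array([ 0.01982141, -0.04609162, -0.03414314,  0.06266862,  0.06000336,
        0.01225635, -0.02699091]), 'tau': array([ 1.11182078e-04, -3.79915810e+01,  1.46047524e-01, -2.30586505e+01,
        1.21766981e-02,  1.35868581e-02, -4.23887059e-05]), 'tcp_pos': array([423.25808283, 350.08104902, 230.20700283]), 'ee_rot': array([[-6.37385138e-01,  7.70543386e-01, -1.75398657e-03],
       [ 7.70545377e-01,  6.37383228e-01, -1.56282323e-03],
       [-8.62614799e-05, -2.34764654e-03, -9.99997241e-01]]), 'contact_force': array([ 0.20809016, -0.43008967,  0.33404011]), 'ft_torque': array([-0.00249082, -0.03133344, -0.00665701]), 'opening': 85.69721630281875}
thumb_pad [(array([468., -43.,  73.]), 0.75)]
index_base [(array([589., -16.,  42.]), 0.72)]
lens [(array([466., -44.,  73.]), 0.15)]
wide_dish [(array([613., -63.,  46.]), 0.86)]
checked_dish [(array([565., 212.,  12.]), 0.82), (array([652.,  22.,  54.]), 0.39)]
disc_centre [(array([566., -22.,  40.]), 0.57)]
thumb_pad []
wide_dish [(array([612., -70.,  49.]), 0.64)]
```

View pics/s0.png

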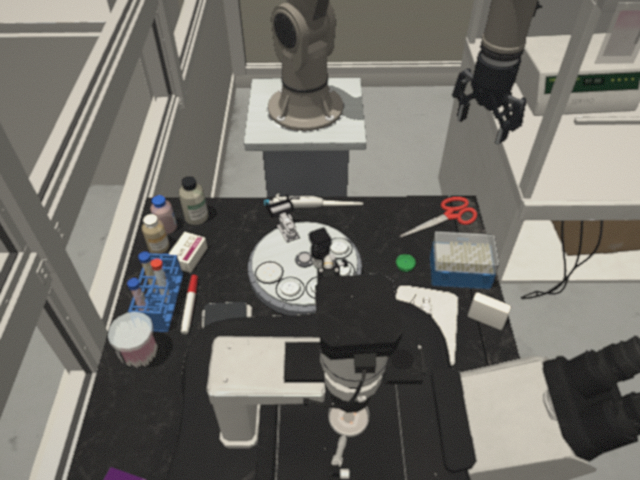

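View pics/d0.png

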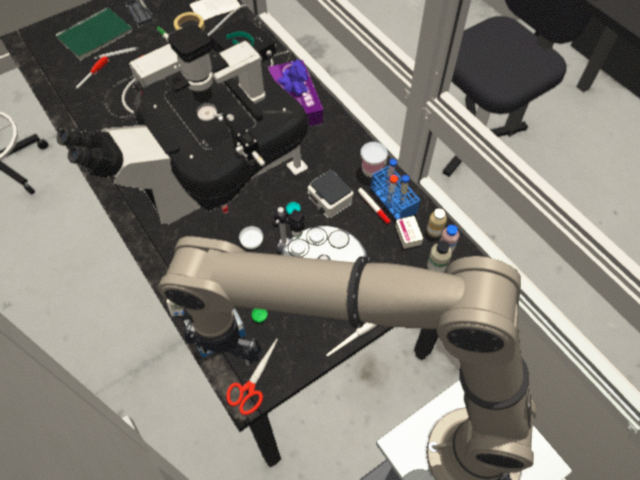

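```bash
python3 - <<'E'
from h import *
im=cv2.imread('pics/s0.png');cv2.imwrite('pics/s0z.png',cv2.resize(im[185:320,235:380],None,fx=5,fy=4.4,interpolation=cv2.INTER_CUBIC))
im=cv2.imread('pics/d0.png');cv2.imwrite('pics/d0z.png',cv2.resize(im[190:280,230:390],None,fx=5,fy=5,interpolation=cv2.INTER_CUBIC))
E
```

```text
(no output)
```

View pics/s0z.png

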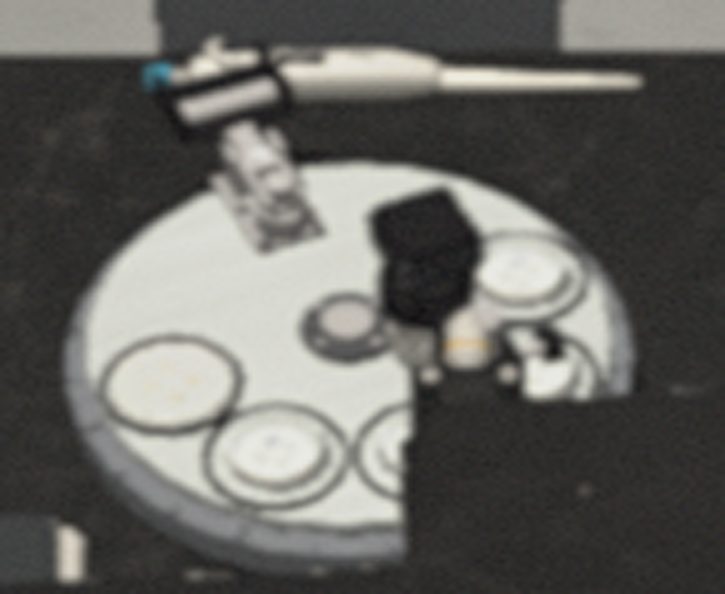

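View pics/d0z.png

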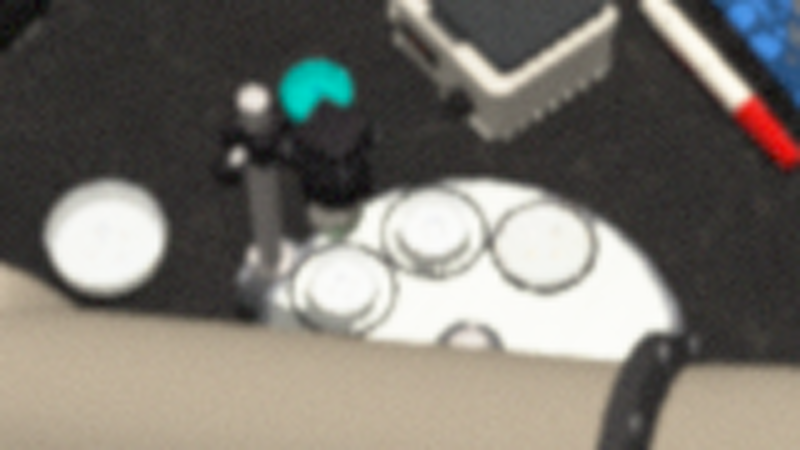

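```bash
python3 - <<'E'
from h import *
from scipy.optimize import least_squares
Z=lambda a,b:(235+a/5,185+b/4.4)
# disc top-edge points (zoom)
pts=[(83,345),(95,310),(130,255),(200,200),(270,172),(350,162),(420,170),(520,200),(580,248),(120,425),(200,487),(300,518),(370,527)]
X=np.array([unz('scene',*Z(a,b),42)[:2] for a,b in pts])
f=least_squares(lambda p:np.hypot(X[:,0]-p[0],X[:,1]-p[1])-p[2],[589,-16,107]);print(f.x,np.round(f.fun,1))
f2=least_squares(lambda p:np.hypot(X[:,0]-p[0],X[:,1]-p[1])-107,[589,-16]);c=f2.x;print(c,np.round(f2.fun,1))
for n,z,p in [('wide',45,(172,384)),('d2',45,(278,455)),('d5',45,(528,275)),('padrib',77,(228,98)),('knob',50,(348,315))]:
    w=unz('scene',*Z(*p),z)[:2];v=w-c;print(n,w,np.hypot(*v),np.degrees(np.arctan2(v[1],v[0])))
E
```

```text
[580.19558512   7.19712926 107.30280602] [ 2.9  0.2 -1.4 -0.6  1.   0.8 -1.3  0.4 -0.4 -1.  -1.8 -1.   2.3]
[580.0827974    6.98500241] [ 3.   0.3 -1.4 -0.5  1.1  1.  -1.1  0.8  0.  -0.9 -1.5 -0.6  2.7]
wide [612.6033741  -65.10481362] 79.0855832846552 -65.71929593030046
d2 [652.83407206 -21.71677062] 78.20830990890659 -21.53018511274289
d5 [548.61623621  78.74716606] 78.35784966701327 113.67668247492777
padrib [462.14044231 -46.97274918] 129.69902883859314 -155.41625715321146
knob [576.64543827   4.78646904] 4.080316998425274 -147.39703675305142
```

Emit:
arm_command:
  deltas:
    - [[0,0,0,0,0,1,1],[0,0,0,0,0,1,1],[0,0,0,0,0,1,1],[0,0,0,0,0,1,1],[0,0,0,0,0,1,1],[0,0,0,0,0,1,1],[0,0,0,0,0,1,1]]

```text
t: 1.2
tcp_pos: [423.8, 350.6, 231.3]
ee_rot: [[0.288, 0.958, 0.0], [0.958, -0.288, 0.0], [0.0, 0.0, -1.0]]
contact_force: [-0.1, -0.3, 0.6]
opening: 0.1
```

Emit:
arm_command:
  deltas:
    - [[0,0,0,0,0,1,1],[0,0,0,0,0,1,1],[0,0,0,0,0,1,1],[0,0,0,0,0,1,1],[0,0,0,0,0,1,1],[0,0,0,0,0,1,1],[0,0,0,0,0,0.1,1]]

```text
t: 1.9
tcp_pos: [423.8, 350.6, 231.3]
ee_rot: [[0.908, 0.419, 0.0], [0.419, -0.908, -0.0], [0.0, 0.0, -1.0]]
contact_force: [0.5, 0.3, 0.4]
opening: 0.3
```

```bash
python3 - <<'E'
from h import *
s=manip.get_state();R=s['ee_rot'];print(s['t'],s['tcp_pos'],R,s['q'])
print(R.T@(np.array([462,-47,231])-s['tcp_pos'])/20)
im,d=save('scene','s1.png')
H,W=d.shape
K,Rc,t=P('scene')
v,u=np.mgrid[:H,:W]
p=np.stack([(u-K[0,2])/K[0,0]*d,(v-K[1,2])/K[1,1]*d,d],-1).reshape(-1,3)
w=(p-t)@Rc
w=w[(d.ravel()>0)]
# max height grid 40mm
for x in range(360,860,40):
    row=[]
    for y in range(-320,200,40):
        m=(w[:,0]>=x)&(w[:,0]<x+40)&(w[:,1]>=y)&(w[:,1]<y+40)
        row.append('%4d'%w[m,2].max() if m.any() else '   .')
    print(x,' '.join(row))
E
```

```text
1.9 [423.754457   350.63479007 231.34225309] [[ 9.07946001e-01  4.19087156e-01  1.24370598e-04]
 [ 4.19087164e-01 -9.07946004e-01 -5.12271398e-05]
 [ 9.14531513e-05  9.86335980e-05 -9.99999991e-01]] [ -54.49557011   18.06123166   17.33158663   87.11221527   -5.46347386
   75.65556808 -101.83624992]
[-6.59593900e+00  1.88529550e+01  1.83689701e-02]
360    5    .   87    7    9   26   31   29   28   16   12   11    6
400   91  118  117    6    6    7   78   91    7    6    6    6    9
440   93   88   85    6    8   86   92   92   46    7    6    7    6
480   92   37   37    6    6   43   94   82   47   46   44    7    7
520   76   39   37    6    6   47   48   81   47   61   62    5   18
560   68   69   37    7    6   53   55   58   57   62   60    7   18
600  122  121   20    6    6   56   56   59  202  201   62    .   17
640  120  122   21    5    5   43   58   60  202  203  163    .   16
680  124   67   19   75   75   74   32   48  170  191  164    .    .
720   87   85   19   76   76   75    .    .    .    .    .    .    .
760   87   87    6    .    .    .    .    .  277  287    .    .    .
800   87   76    5    .    .    .    .    .  317  317    .  250  249
840    5    5    7    .  250  253  253  253  259    .    .  253  253
```

Emit:
arm_command:
  deltas:
    - [[-0.35,0.99,0,0,0,0,1],[-0.35,0.99,0,0,0,0,1],[-0.35,0.99,0,0,0,0,1],[-0.35,0.99,0,0,0,0,1],[-0.35,0.99,0,0,0,0,1],[-0.35,0.99,0,0,0,0,1],[-0.35,0.99,0,0,0,0,1],[-0.35,0.99,0,0,0,0,1]]

```text
t: 2.75
tcp_pos: [439.5, 182.4, 231.4]
ee_rot: [[0.907, 0.422, 0.0], [0.422, -0.907, 0.0], [0.0, -0.0, -1.0]]
contact_force: [0.2, -0.6, -0.0]
opening: 0.0
```

Emit:
arm_command:
  deltas:
    - [[-0.35,0.99,0,0,0,0,1],[-0.35,0.99,0,0,0,0,1],[-0.35,0.99,0,0,0,0,1],[-0.35,0.99,0,0,0,0,1],[-0.35,0.99,0,0,0,0,1],[-0.35,0.99,0,0,0,0,1],[-0.35,0.99,0,0,0,0,1],[-0.35,0.99,0,0,0,0,1]]

```text
t: 3.55
tcp_pos: [455.1, 15.1, 231.5]
ee_rot: [[0.907, 0.422, 0.001], [0.422, -0.907, 0.0], [0.001, 0.0, -1.0]]
contact_force: [0.5, 0.3, -0.6]
opening: 0.1
```

```bash
python3 - <<'E'
from h import *
s=manip.get_state();print(s['t'],s['tcp_pos'],s['q'])
save('wrist','w1.png');save('scene','s2.png')
K,R,t=P('wrist');print('cam',-R.T@t,R)
c=[580,7];
for a in (204.5,):
  print(proj('wrist',[580+131*np.cos(np.radians(a)),7+131*np.sin(np.radians(a)),77]),proj('wrist',[580,7,42]))
print(manip.recognise('wrist','thumb_pad'))
E
```

```text
3.55 [455.07517881  15.12553097 231.49231809] [-31.43366574   6.78865101  30.44607417 101.33537996  -3.60526596
  72.80714514 -65.13506642]
cam [518.14631059  41.01009683 373.96978605] [[ 0.41570175 -0.90949988  0.00142139]
 [-0.87493743 -0.3994767   0.27368385]
 [-0.24834762 -0.11501448 -0.96181866]]
[383.77535231 243.5799482 ] [384.36137741  81.93945348]
[{'centre': [464.5, -48.3, 70.0], 'conf': 0.57}, {'centre': [560.4, -4.2, 42.1], 'conf': 0.48}]
```

View pics/w1.png

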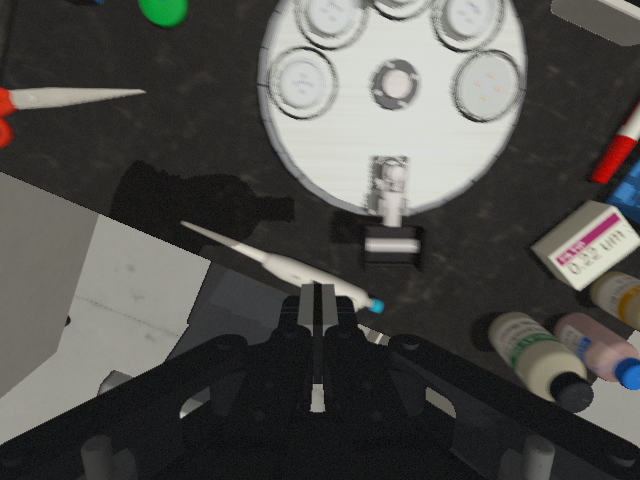

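```bash
python3 - <<'E'
from h import *
im=cv2.imread('pics/w1.png');cv2.imwrite('pics/w1z.png',cv2.resize(im[0:280,250:540],None,fx=2.7,fy=2.1,interpolation=cv2.INTER_CUBIC))
cv2.imwrite('pics/w1p.png',cv2.resize(im[140:280,330:450],None,fx=4,fy=4,interpolation=cv2.INTER_CUBIC))
E
```

```text
(no output)
```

View pics/w1z.png

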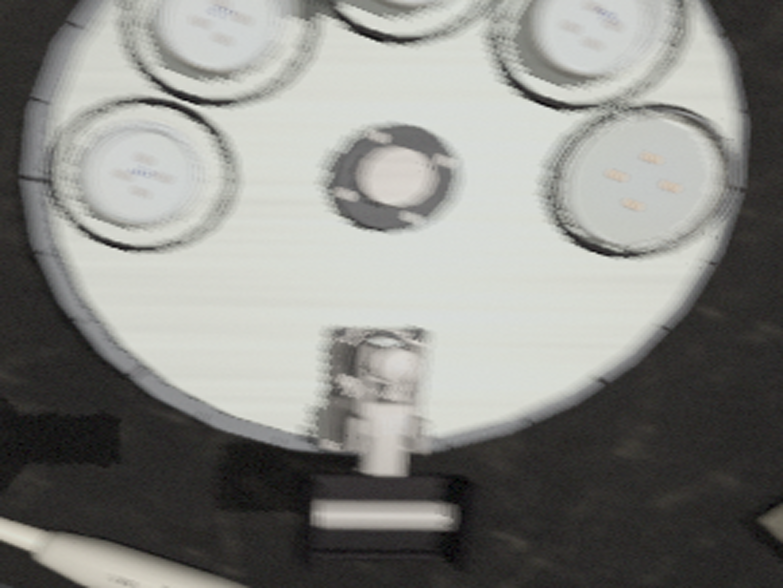

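View pics/w1p.png

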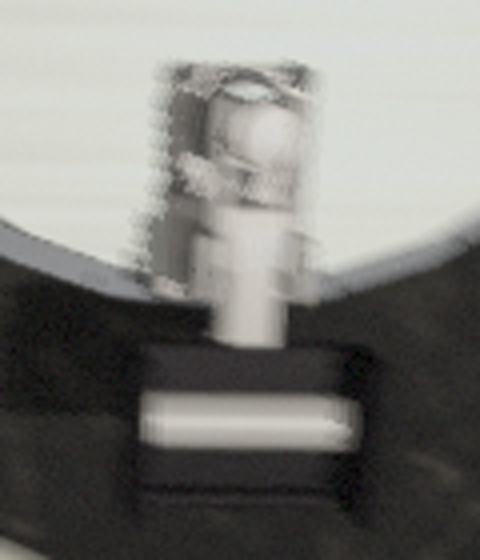

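Emit:
arm_command:
  deltas:
    - [[0,0,0,0,0,0,1],[0,0,0,0,0,0,1]]

```text
t: 3.9
tcp_pos: [454.9, 17.5, 231.3]
ee_rot: [[0.906, 0.422, -0.0], [0.422, -0.906, 0.001], [0.0, -0.001, -1.0]]
contact_force: [0.6, -0.6, 0.5]
opening: -0.1
```

```bash
python3 - <<'E'
from h import *
s=manip.get_state();print(s['t'],s['tcp_pos'])
im,d=save('wrist','w2.png')
im=cv2.imread('pics/w2.png');cv2.imwrite('pics/w2z.png',cv2.resize(im[0:280,250:540],None,fx=2.7,fy=2.1,interpolation=cv2.INTER_CUBIC))
cv2.imwrite('pics/w2p.png',cv2.resize(im[140:280,330:450],None,fx=4,fy=4,interpolation=cv2.INTER_CUBIC))
# subpixel disc edge: threshold bright, contour
g=cv2.GaussianBlur(cv2.cvtColor(im,cv2.COLOR_BGR2GRAY),(3,3),0).astype(float)
c=unz('wrist',395,83,42)[:2]
for it in range(3):
    pts=[]
    for a in range(0,360,3):
        e=np.array([np.cos(np.radians(a)),np.sin(np.radians(a))])
        rs=np.arange(100,114,.25);pr=[proj('wrist',[*(c+r*e),42]) for r in rs]
        if not all(1<p[0]<638 and 1<p[1]<478 for p in pr):continue
        val=np.array([g[int(round(p[1])),int(round(p[0]))] for p in pr])
        i=np.where((val[:-1]>165)&(val[1:]<=165))[0]
        if len(i) and val[:8].min()>180: pts.append(c+rs[i[0]]*e)
    X=np.array(pts)
    from scipy.optimize import least_squares
    f=least_squares(lambda p:np.hypot(X[:,0]-p[0],X[:,1]-p[1])-p[2],[*c,107],loss='soft_l1');c=f.x[:2]
print(f.x,len(X),np.abs(f.fun).mean())
print(c,proj('wrist',[*c,42]))
E
```

```text
3.9 [454.91748913  17.53619485 231.25368441]Traceback (most recent call last):
  File "<stdin>", line 13, in <module>
  File "h.py", line 12, in proj
    K,R,t=P(cam);p=K@(R@np.array(X,float)+t);return p[:2]/p[2]
          ~^^^^^
  File "h.py", line 6, in P
    p=manip.camera_params(cam);R=cv2.Rodrigues(np.array(p['rvec'],float))[0];return np.array(p['camera_matrix'],float),R,np.array(p['tvec'],float).ravel()
ValueError: time passes only in moves, steps and waits
```

View pics/w2z.png

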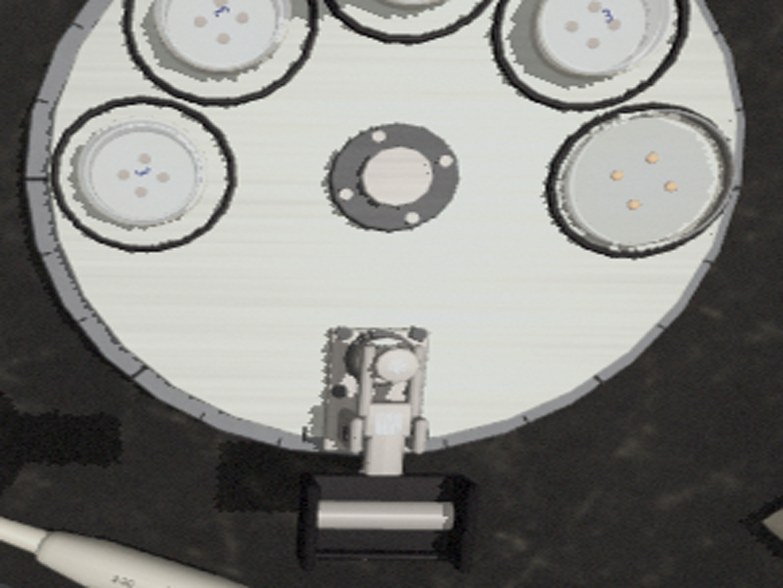

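View pics/w2p.png

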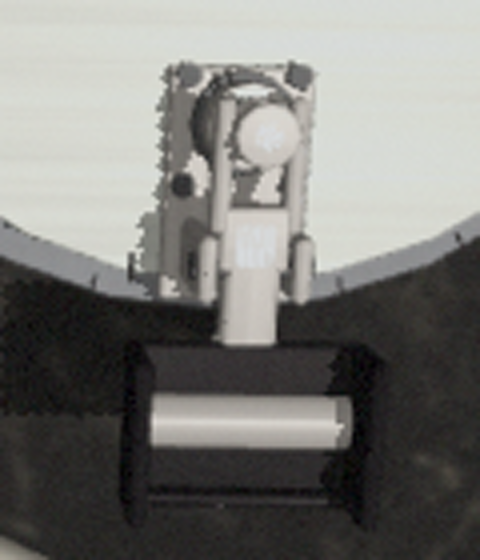

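```bash
cat >> h.py <<'E'
_P=P;_c={}
def P(cam):
    if cam not in _c: _c[cam]=_P(cam)
    return _c[cam]
def discfit(im,c,P_=None):
    from scipy.optimize import least_squares
    g=cv2.GaussianBlur(cv2.cvtColor(im,cv2.COLOR_RGB2GRAY),(3,3),0).astype(float)
    c=np.array(c,float)
    for it in range(3):
        pts=[]
        for a in range(0,360,3):
            e=np.array([np.cos(np.radians(a)),np.sin(np.radians(a))])
            rs=np.arange(99,115,.25);pr=[proj('wrist',[*(c+r*e),42]) for r in rs]
            if not all(1<p[0]<638 and 1<p[1]<478 for p in pr):continue
            val=np.array([g[int(round(p[1])),int(round(p[0]))] for p in pr])
            i=np.where((val[:-1]>180)&(val[1:]<=180))[0]
            if len(i) and val[:8].min()>190: pts.append(c+rs[i[0]]*e)
        X=np.array(pts)
        f=least_squares(lambda p:np.hypot(X[:,0]-p[0],X[:,1]-p[1])-p[2],[*c,107],loss='soft_l1');c=f.x[:2]
    return f.x,len(X),np.abs(f.fun).mean()
E
python3 - <<'E'
from h import *
im=cv2.imread('pics/w2.png')[:,:,::-1].copy()
f,n,e=discfit(im,[580,7]);print(f,n,e);c=f[:2]
Z=lambda a,b:(250+a/2.7,b/2.1)
for nme,z,uv in [('rib',77,(330+248/4,140+422/4)),('wide',43,Z(642,181)),('kn',46,Z(397,176)),('small',43,Z(143,172)),('mL',30,Z(38,178)),('mLL',30,Z(140,375))]:
    w=unz('wrist',*uv,z)[:2];v=w-c;print(nme,w,np.hypot(*v),np.degrees(np.arctan2(v[1],v[0]))%360)
d=np.load('pics/w2.png.npy')
for u,v in [(385,245),(392,245),(400,245)]: print(und('wrist',u,v,d[v,u]))
E
```

```text
[580.49460945   4.45362614 105.37455045] 59 0.5446937567139367
rib [462.31062965 -48.67088595] 129.57494690802991 204.20424521493362
wide [612.82098935 -66.3439543 ] 77.8286080704542 294.5415761012406
kn [581.83133471   3.74293632] 1.5139070179420493 332.00199195784705
small [550.59159556  75.22016499] 76.82508223137876 112.90690967420136
mL [535.51697686 106.05305126] 111.10999332972162 113.87876800799253
mLL [475.54786658  42.94037704] 111.78125438932955 159.86067509773267
[460.53735151 -42.5957386   78.70509122]
[462.54136203 -48.73532396  76.14684227]
[465.43242378 -54.80671512  76.3314183 ]
```

Emit:
arm_command:
  deltas:
    - [[-0.2,0.9,0.5,0,0,0,1],[-0.2,0.9,0.8,0,0,0,1],[-0.2,0.9,1,0,0,0,1],[-0.2,0.45,1,0,0,0,1],[-0.25,0,1,0,0,0,1],[0,0,1,0,0,0,1],[0,0,1,0,0,0,1],[0,0,0,0,0,0,1]]

```text
t: 4.75
tcp_pos: [459.9, -48.8, 102.9]
ee_rot: [[0.907, 0.421, -0.006], [0.421, -0.907, 0.0], [-0.006, -0.003, -1.0]]
contact_force: [-0.4, 0.3, -0.2]
opening: 0.2
```

Emit:
arm_command:
  deltas:
    - [[0,0,0,0,0,0,1]]

```text
t: 4.85
tcp_pos: [462.5, -49.4, 105.5]
ee_rot: [[0.907, 0.421, -0.0], [0.421, -0.907, -0.0], [-0.0, -0.0, -1.0]]
contact_force: [-0.3, -0.3, 0.5]
opening: -0.2
```

```bash
python3 - <<'E'
from h import *
s=manip.get_state();print(s['t'],s['tcp_pos'],s['contact_force'],s['q']);R=s['ee_rot']
im,d=save('wrist','w3.png')
v=R.T@(np.array([462.3,-49,77])-s['tcp_pos']);print(v/20)
f=discfit(im,[581.5,4.5]);print(f)
print('tcp px',proj('wrist',s['tcp_pos']))
E
```

```text
4.85 [462.48486965 -49.42258291 105.4514349 ] [-0.26709497 -0.33816609  0.53239123] [-23.06863734  16.20279872  32.50383033 110.73122033 -10.41368633
  55.96544447 -50.85451169]
[ 1.10669363e-03 -2.29220156e-02  1.42257359e+00]
(array([581.76292468,   4.22621009, 105.73249456]), 47, np.float64(0.42718616745920046))
tcp px [315.80735708 304.25858671]
```

View pics/w3.png

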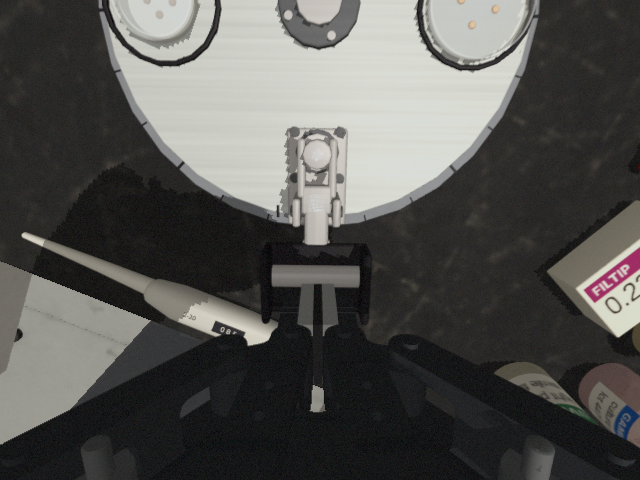

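```bash
python3 - <<'E'
from h import *
print(proj('wrist',[462.3,-49,77]),unz('wrist',316.5,275,77))
E
```

```text
[315.1128572  278.98612134] [464.53050604 -48.73393091  77.        ]
```

Emit:
arm_command:
  deltas:
    - [[0,0,0.5,0,0,0,1],[0,0,0.4,0,0,0,1],[0,0,0.3,0,0,0,1],[0,0,0.15,0,0,0,1],[0,0,0,0,0,0,1],[0,0,0,0,0,0,1]]

```text
t: 5.5
tcp_pos: [462.5, -50.1, 78.3]
ee_rot: [[0.908, 0.419, 0.0], [0.419, -0.908, -0.0], [0.0, 0.0, -1.0]]
contact_force: [0.3, -0.6, -0.4]
opening: -0.0
```

Emit:
arm_command:
  deltas:
    - [[0,0,0.1,0,0,0,1],[0,0,0.1,0,0,0,1],[0,0,0,0,0,0,1],[0,0,0,0,0,0,1]]

```text
t: 5.9
tcp_pos: [462.6, -50.3, 75.1]
ee_rot: [[0.908, 0.419, 0.001], [0.419, -0.908, 0.0], [0.001, 0.0, -1.0]]
contact_force: [-1.5, -0.1, 6.2]
opening: -0.2
```

Emit:
arm_command:
  deltas:
    - [[0,0,0.1,0,0,0,1],[0,0,0.1,0,0,0,1],[0,0,0.1,0,0,0,1],[0,0,0.1,0,0,0,1],[0,0,0.05,0,0,0,1],[0,0,0,0,0,0,1],[0,0,0,0,0,0,1]]

```text
t: 6.6
tcp_pos: [462.0, -50.6, 66.4]
ee_rot: [[0.908, 0.419, -0.001], [0.419, -0.908, 0.0], [-0.0, -0.0, -1.0]]
contact_force: [-4.7, -1.8, 9.8]
opening: 0.0
```

Emit:
arm_command:
  deltas:
    - [[-0.1,0,0,0,0,0,1],[0,0,0,0,0,0,1],[0,0,0,0,0,0,1]]

```text
t: 6.9
tcp_pos: [461.9, -50.6, 66.9]
ee_rot: [[0.908, 0.419, 0.003], [0.419, -0.908, 0.001], [0.003, 0.0, -1.0]]
contact_force: [-1.6, 1.2, 9.4]
opening: 0.3
```

```bash
python3 - <<'E'
from h import *
s=manip.get_state();print(s['t'],s['tcp_pos'],s['contact_force']);
im,d=save('wrist','w4.png')
cv2.imwrite('pics/w4z.png',cv2.resize(cv2.imread('pics/w4.png')[120:340,180:460],None,fx=2.7,fy=2.7,interpolation=cv2.INTER_CUBIC))
E
```

```text
6.9 [461.91381272 -50.64411615  66.94099571] [-1.60679504  1.22535369  9.4042764 ]
```

View pics/w4z.png

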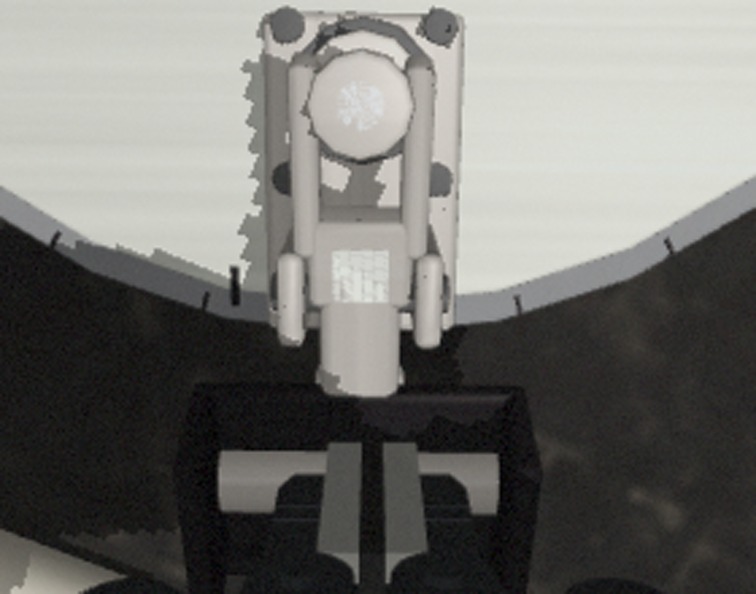

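Emit:
arm_command:
  deltas:
    - [[0,0.15,0,0,0,0,1],[0,0.15,0,0,0,0,1],[0,0.1,0,0,0,0,1],[0,0.1,0,0,0,0,1],[0,0,0,0,0,0,1]]

```text
t: 7.45
tcp_pos: [466.3, -59.1, 67.0]
ee_rot: [[0.908, 0.42, 0.003], [0.42, -0.908, 0.002], [0.004, -0.0, -1.0]]
contact_force: [-0.8, 2.0, 10.3]
opening: -0.1
```

```bash
python3 - <<'E'
from h import *
s=manip.get_state();print(s['t'],s['tcp_pos'],s['contact_force'],s['ee_rot'].T@s['contact_force']);
im,d=save('wrist','w5.png')
cv2.imwrite('pics/w5z.png',cv2.resize(cv2.imread('pics/w5.png')[120:340,180:460],None,fx=2.7,fy=2.7,interpolation=cv2.INTER_CUBIC))
E
```

```text
7.45 [466.31758524 -59.1012185   66.96038336] [-0.82960412  2.00569546 10.31071915] [  0.12571978  -2.17279375 -10.30946888]
```

View pics/w5z.png

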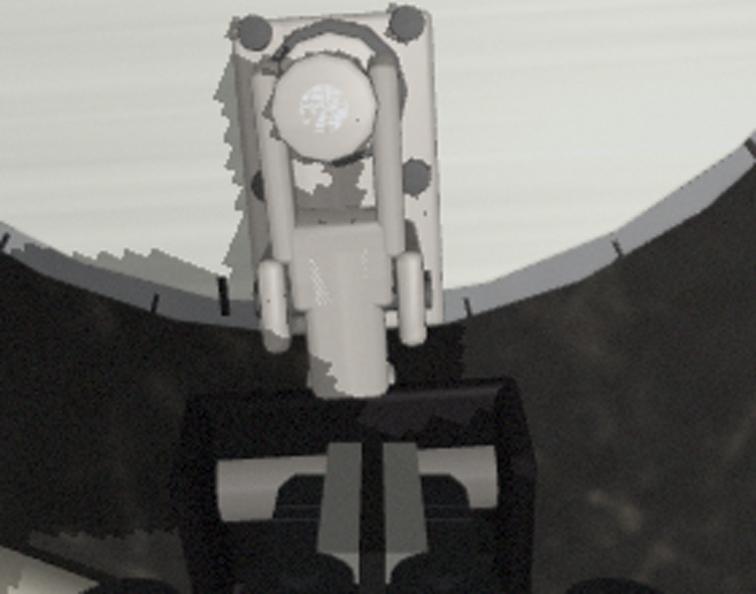

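Emit:
arm_command:
  deltas:
    - [[0,0,0,0,0,-0.5,1],[0.0063,0.287,0,0,0,-0.3125,1],[0.0063,0.287,0,0,0,-0.3125,1],[0.0063,0.287,0,0,0,-0.3125,1],[0.0063,0.287,0,0,0,-0.3125,1],[0.0063,0.287,0,0,0,-0.3125,1],[0,0,0,0,0,0,1]]

```text
t: 8.2
tcp_pos: [483.8, -83.4, 67.3]
ee_rot: [[0.751, 0.66, 0.005], [0.66, -0.751, 0.001], [0.004, 0.003, -1.0]]
contact_force: [-0.3, 0.9, 9.9]
opening: -0.1
```

```bash
cat > st.py <<'E'
from h import *
import sys
s=manip.get_state();R=s['ee_rot'];v=s['tcp_pos'][:2]-[581.6,4.4]
print(s['t'],s['tcp_pos'],'Ftool',np.round(R.T@s['contact_force'],1),'r',np.hypot(*v),'ang',np.degrees(np.arctan2(v[1],v[0]))%360,'tool x ang',180+np.degrees(np.arctan2(R[1,0],R[0,0])),'tilt',R[:,2])
if len(sys.argv)>1:
    n=sys.argv[1];save('wrist',n+'.png')
    cv2.imwrite('pics/'+n+'z.png',cv2.resize(cv2.imread('pics/'+n+'.png')[60:340,150:490],None,fx=2.2,fy=2.1,interpolation=cv2.INTER_CUBIC))
E
python3 st.py w6
```

```text
8.2 [483.76445688 -83.35788975  67.28126165] Ftool [ 0.4 -0.8 -9.9] r 131.4277014574162 ang 221.89191307447064 tool x ang 221.32622940384834 tilt [ 4.93819144e-03  8.27253706e-04 -9.99987465e-01]
```

View pics/w6z.png

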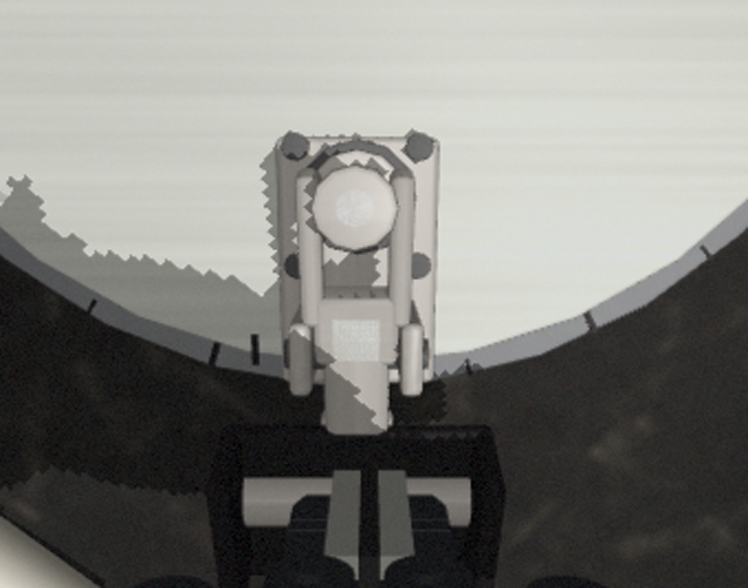

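Emit:
arm_command:
  deltas:
    - [[0.0063,0.287,0,0,0,-0.3125,1],[0.0063,0.287,0,0,0,-0.3125,1],[0.0063,0.287,0,0,0,-0.3125,1],[0.0063,0.287,0,0,0,-0.3125,1],[0.0063,0.287,0,0,0,-0.3125,1],[0.0063,0.287,0,0,0,-0.3125,1],[0.0063,0.287,0,0,0,-0.3125,1],[0.0063,0.287,0,0,0,-0.3125,1]]

```text
t: 9.05
tcp_pos: [518.4, -110.6, 67.2]
ee_rot: [[0.478, 0.878, 0.003], [0.878, -0.478, 0.002], [0.003, 0.001, -1.0]]
contact_force: [-0.9, 2.6, 10.8]
opening: -0.1
```

```bash
python3 st.py
```

```text
9.05 [ 518.43771086 -110.57367484   67.16242251] Ftool [  1.9  -2.  -10.8] r 131.18087008008328 ang 241.2172324610749 tool x ang 241.45353521850973 tilt [ 0.00280611  0.00238066 -0.99999323]
```

Emit:
arm_command:
  deltas:
    - [[0.0063,0.287,0,0,0,-0.3125,1],[0.0063,0.287,0,0,0,-0.3125,1],[0.0063,0.287,0,0,0,-0.3125,1],[0.0063,0.287,0,0,0,-0.3125,1],[0.0063,0.287,0,0,0,-0.3125,1],[0.0063,0.287,0,0,0,-0.3125,1],[0.0063,0.287,0,0,0,-0.3125,1],[0.0063,0.287,0,0,0,-0.3125,1]]

```text
t: 9.85
tcp_pos: [561.3, -125.0, 67.2]
ee_rot: [[0.149, 0.989, 0.002], [0.989, -0.149, 0.003], [0.003, 0.001, -1.0]]
contact_force: [-2.9, 3.5, 9.2]
opening: -0.3
```

```bash
python3 st.py w7
```

```text
9.85 [ 561.27970114 -124.96372952   67.19374079] Ftool [ 3.1 -3.3 -9.2] r 130.94994868732084 ang 261.07299192137975 tool x ang 261.4563500133499 tilt [ 0.00182555  0.00255776 -0.99999506]
```

View pics/w7.png

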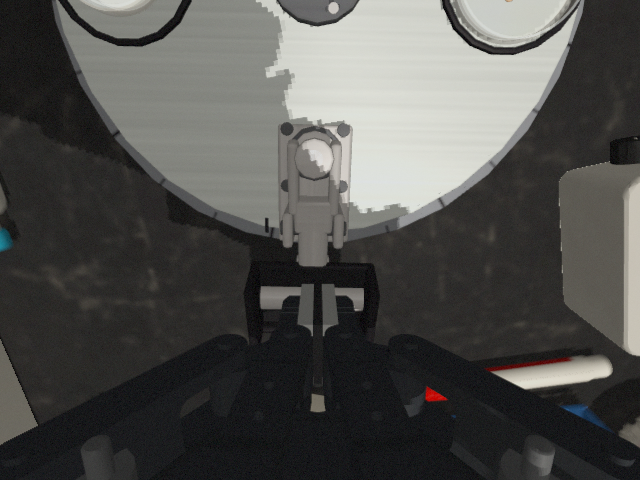

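Emit:
arm_command:
  deltas:
    - [[0.0063,0.287,0,0,0,-0.3125,1],[0.0063,0.287,0,0,0,-0.3125,1],[0.0063,0.287,0,0,0,-0.3125,1],[0.0063,0.287,0,0,0,-0.3125,1],[0.0063,0.287,0,0,0,-0.3125,1],[0.0063,0.287,0,0,0,-0.3125,1],[0.0063,0.287,0,0,0,-0.3125,1],[0.0063,0.287,0,0,0,-0.3125,1]]

```text
t: 10.7
tcp_pos: [606.4, -124.0, 67.3]
ee_rot: [[-0.198, 0.98, 0.001], [0.98, 0.198, 0.002], [0.002, 0.001, -1.0]]
contact_force: [-3.7, 2.7, 10.5]
opening: 0.1
```

Emit:
arm_command:
  deltas:
    - [[0,0,0,0,0,0,1],[0,0,0,0,0,0,1]]

```text
t: 10.9
tcp_pos: [607.7, -123.8, 67.6]
ee_rot: [[-0.197, 0.98, 0.004], [0.98, 0.197, 0.002], [0.002, 0.004, -1.0]]
contact_force: [-1.4, 2.4, 10.5]
opening: -0.2
```

```bash
python3 st.py w8
```

```text
10.9 [ 607.65995731 -123.76202766   67.64356579] Ftool [  2.6  -0.9 -10.5] r 130.78465777199375 ang 281.49360264014655 tool x ang 281.3704043623312 tilt [ 0.00367685  0.00230528 -0.99999058]
```

View pics/w8.png

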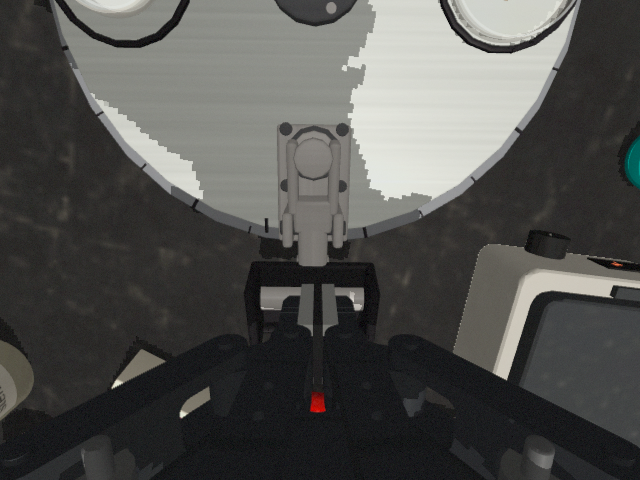

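View pics/w8z.png

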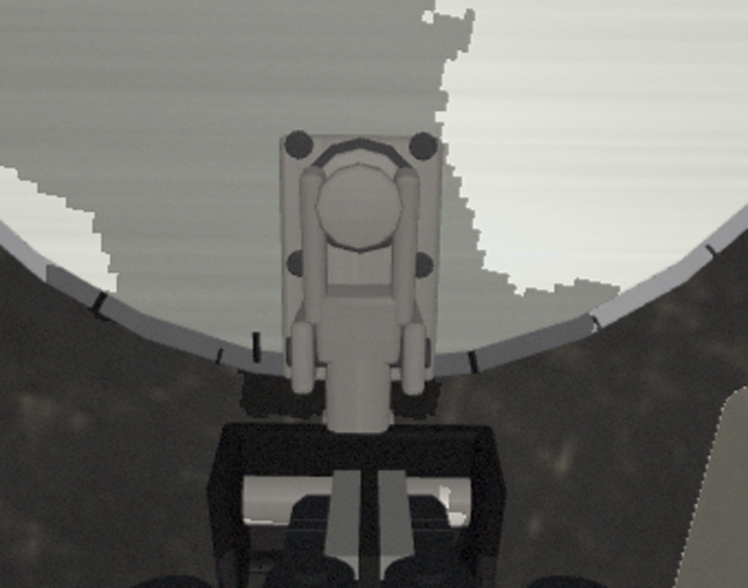

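```bash
python3 - <<'E'
from h import *
C=np.array([581.6,4.4])
Z=lambda a,b:(150+a/2.2,60+b/2.1)
for n,z,p in [('L',30,(99,305)),('a',30,(220,357)),('b',30,(475,363)),('c',30,(597,324)),('d',30,(712,252)),('rib',67,(357,501)),('plate',46,(361,258))]:
    w=unz('wrist',*Z(*p),z)[:2];v=w-C;print(n,w,np.hypot(*v),np.degrees(np.arctan2(v[1],v[0]))%360)
E
```

```text
L [ 541.17327224 -101.13712061] 113.01506158251152 249.04031451901
a [ 569.80005642 -108.3454151 ] 113.36122482396736 264.0251716239556
b [627.67692951 -98.29227183] 112.55570232597688 294.1652662499239
c [652.68565639 -83.47813493] 113.02980643464198 308.96980271534244
d [673.087374   -61.97510709] 113.02917518099333 324.0386974033099
rib [ 605.01827245 -122.23688195] 128.78398718383895 280.477039947486
plate [596.65429368 -76.68357913] 82.469258287637 280.517993750736
```

Emit:
arm_command:
  deltas:
    - [[0.0063,0.287,0,0,0,-0.3125,1],[0.0063,0.287,0,0,0,-0.3125,1],[0.0063,0.287,0,0,0,-0.3125,1],[0.003,0.23,0,0,0,-0.25,1],[0.003,0.17,0,0,0,-0.19,1],[0,0.1,0,0,0,-0.11,1],[0,0,0,0,0,0,1],[0,0,0,0,0,0,1]]

```text
t: 11.75
tcp_pos: [632.4, -116.1, 67.5]
ee_rot: [[-0.395, 0.919, 0.001], [0.919, 0.395, 0.002], [0.001, 0.002, -1.0]]
contact_force: [-3.4, 1.8, 9.8]
opening: -0.1
```

```bash
python3 st.py w9
```

```text
11.75 [ 632.43848856 -116.13926298   67.47935952] Ftool [ 3.  -2.4 -9.8] r 130.82150373244224 ang 292.86801053637646 tool x ang 293.24242442818485 tilt [ 0.00142773  0.00196174 -0.99999706]
```

View pics/w9z.png

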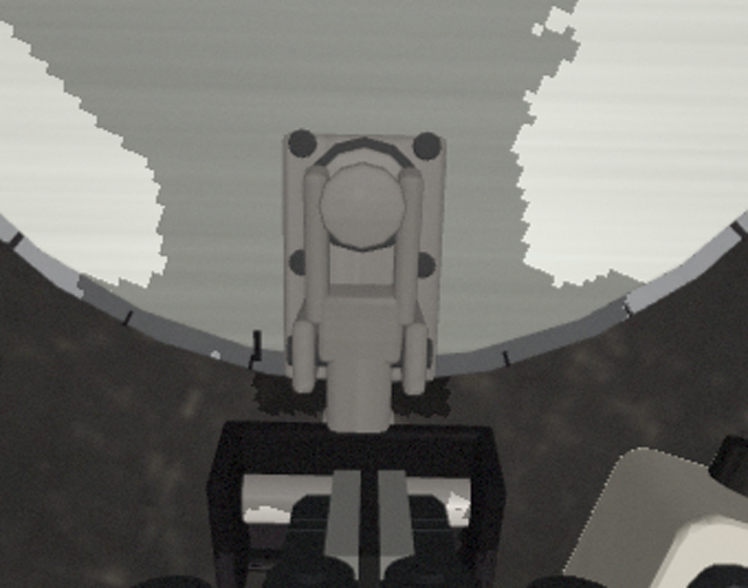

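```bash
python3 - <<'E'
from h import *
C=np.array([581.6,4.4])
Z=lambda a,b:(150+a/2.2,60+b/2.1)
for n,z,p in [('a',30,(15,239)),('b',30,(128,318)),('c',30,(252,361)),('d',30,(507,358)),('e',30,(628,312)),('f',30,(738,230)),('rib',67,(357,499)),('plate',46,(364,258))]:
    w=unz('wrist',*Z(*p),z)[:2];v=w-C;print(n,w,np.hypot(*v),np.degrees(np.arctan2(v[1],v[0]))%360)
E
```

```text
a [ 540.83842361 -100.22719472] 112.28693594946218 248.71467212170143
b [ 569.64200642 -108.05636431] 113.09035097865697 263.9302889863279
c [ 599.23502609 -106.84086799] 112.63003531699228 279.0081413524879
d [652.85681229 -83.02545262] 112.7862716051158 309.1820299543892
e [673.09931483 -62.08908679] 113.10580567211737 323.99551520039245
f [686.22515894 -35.58219487] 112.00446325890792 339.0857914874349
rib [ 629.29352891 -114.67580865] 128.27205816169027 291.8276224477051
plate [612.45174643 -72.06287737] 82.45242187742986 291.9734155143333
```

Emit:
arm_command:
  deltas:
    - [[0,0.09,0,0,0,-0.1,1],[0,0.08,0,0,0,-0.09,1],[0,0.07,0,0,0,-0.07,1],[0,0,0,0,0,0,1],[0,0,0,0,0,0,1]]

```text
t: 12.3
tcp_pos: [636.5, -114.3, 67.4]
ee_rot: [[-0.428, 0.904, 0.001], [0.904, 0.428, 0.002], [0.001, 0.002, -1.0]]
contact_force: [-3.1, 2.2, 9.7]
opening: 0.2
```

```bash
python3 st.py w10; python3 - <<'E'
import cv2
im=cv2.imread('pics/w10.png');cv2.imwrite('pics/w10y.png',cv2.resize(im[110:300,180:450],None,fx=2.9,fy=2.9,interpolation=cv2.INTER_CUBIC))
E
```

```text
12.3 [ 636.51610206 -114.32732822   67.44988791] Ftool [ 3.3 -1.9 -9.7] r 130.81267802191013 ang 294.82241484088814 tool x ang 295.317201204063 tilt [ 8.45677947e-04  1.81543413e-03 -9.99997995e-01]
```

View pics/w10y.png

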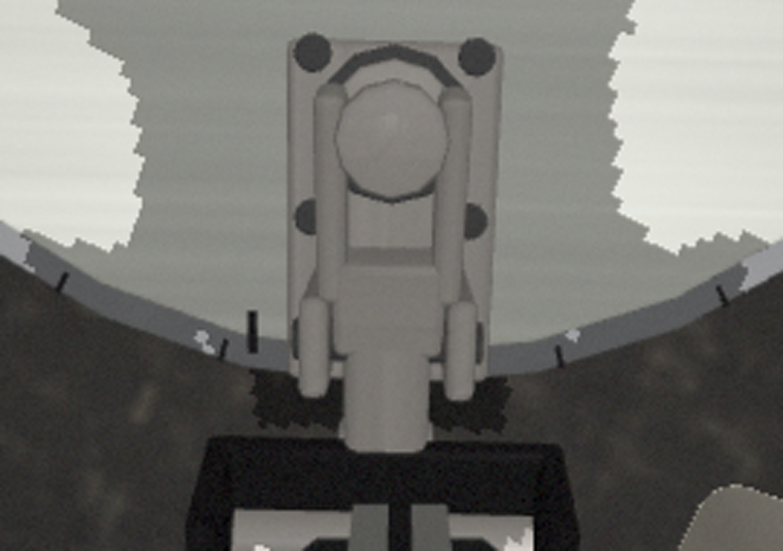

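```bash
python3 - <<'E'
from h import *
C=np.array([581.6,4.4])
Z=lambda a,b:(180+a/2.9,110+b/2.9)
for n,z,p in [('b',30,(63,283)),('c',30,(223,350)),('d',30,(560,357)),('e',30,(723,296)),('rib',67,(383,528)),('screwsT',46,(395,55)),('arms',62,(385,395)),('tick-disc',42,(252,331))]:
    w=unz('wrist',*Z(*p),z)[:2];v=w-C;print(n,w,np.hypot(*v),np.degrees(np.arctan2(v[1],v[0]))%360)
# same from w4 reference with its own pose
import glob
E
```

```text
b [ 569.8348781  -108.07371005] 113.08737128866586 264.0283890206463
c [ 599.20321491 -107.30467895] 113.08319271038762 278.95542750228
d [652.92861535 -83.30707148] 113.04999670564005 309.12006368363427
e [673.23524434 -61.69981709] 112.9876268653743 324.19572485771204
rib [ 632.12205846 -110.69203687] 125.69270202632727 293.70007783030667
screwsT [605.40895457 -50.10456327] 59.477842385175016 293.5969072142871
arms [624.405741   -93.67926448] 107.01342711647249 293.5783947118837
tick-disc [602.72288086 -98.68724441] 105.22906468800409 281.57979002563616
```

Emit:
arm_command:
  deltas:
    - [[0,0.04,0,0,0,-0.04,1],[0,0,0,0,0,0,1],[0,0,0,0,0,0,1]]

```text
t: 12.65
tcp_pos: [637.0, -114.1, 67.4]
ee_rot: [[-0.433, 0.902, 0.0], [0.902, 0.433, 0.002], [0.001, 0.001, -1.0]]
contact_force: [-4.3, 2.3, 9.2]
opening: -0.2
```

```bash
python3 st.py w11; python3 - <<'E'
import cv2
for n in ['w11','w4']:
  im=cv2.imread(f'pics/{n}.png');cv2.imwrite(f'pics/{n}y.png',cv2.resize(im[180:260,190:450],None,fx=3,fy=3,interpolation=cv2.INTER_CUBIC))
E
```

```text
12.65 [ 636.98777683 -114.10434495   67.3811713 ] Ftool [ 3.9 -2.8 -9.2] r 130.80934827010998 ang 295.05092879903935 tool x ang 295.632200129213 tilt [ 3.50728886e-04  1.70743977e-03 -9.99998481e-01]
```

View pics/w11y.png

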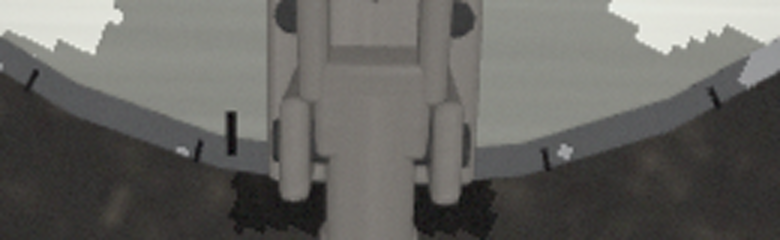

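View pics/w4y.png

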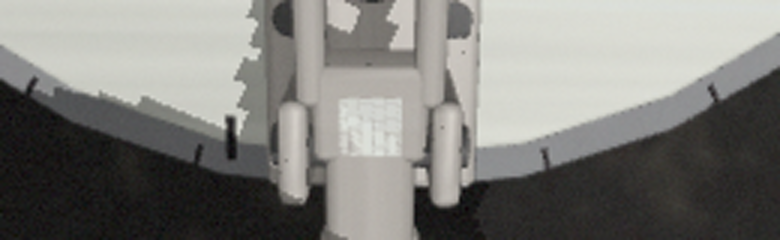

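Emit:
arm_command:
  deltas:
    - [[0,0,-0.08,0,0,0,1],[0,0,-0.08,0,0,0,1],[0,0,-0.08,0,0,0,1],[0,0,-0.08,0,0,0,1],[0,0,0,0,0,0,1],[0,0,0,0,0,0,1]]

```text
t: 13.3
tcp_pos: [637.0, -113.9, 73.1]
ee_rot: [[-0.433, 0.902, 0.0], [0.902, 0.433, 0.002], [0.002, 0.001, -1.0]]
contact_force: [-3.0, 1.5, 7.1]
opening: 0.0
```

```bash
python3 st.py
```

```text
13.3 [ 636.95766269 -113.87742429   73.06532463] Ftool [ 2.7 -2.1 -7.1] r 130.59104071882373 ang 295.081115229673 tool x ang 295.6387843651778 tilt [ 1.69668023e-04  1.95583149e-03 -9.99998073e-01]
```

Emit:
arm_command:
  deltas:
    - [[0,0,-0.08,0,0,0,1],[0,0,-0.08,0,0,0,1],[0,0,-0.08,0,0,0,1],[0,0,-0.2,0,0,0,1],[0,0,-0.6,0,0,0,1],[0,0,-1,0,0,0,1],[0,0,-1,0,0,0,1],[0,0,-1,0,0,0,1]]

```text
t: 14.1
tcp_pos: [637.1, -116.0, 153.8]
ee_rot: [[-0.431, 0.902, 0.001], [0.902, 0.431, -0.001], [-0.001, 0.0, -1.0]]
contact_force: [0.1, -0.7, -0.2]
opening: -0.1
```

Emit:
arm_command:
  deltas:
    - [[0,0,-1,0,0,0,1],[0,0,-1,0,0,0,1],[0,0,-1,0,0,0,1],[0,0,0,0,0,0,1],[0,0,0,0,0,0,1],[0,0,0,0,0,0,1]]

```text
t: 14.7
tcp_pos: [636.1, -115.3, 211.0]
ee_rot: [[-0.432, 0.902, -0.003], [0.902, 0.432, 0.0], [0.001, -0.002, -1.0]]
contact_force: [-0.4, -0.1, -0.1]
opening: -0.0
```

```bash
python3 st.py w12; python3 - <<'E'
from h import *
d=np.load('pics/w12.png.npy')
e=np.radians(294.1);w=[581.6+131*np.cos(e),4.4+131*np.sin(e),77]
u,v=proj('wrist',w);print(u,v)
for du in (-20,-10,0,10,20):
  for dv in (-4,0,4): print(np.round(und('wrist',u+du,v+dv,d[int(round(v+dv)),int(round(u+du))]),1),end=' ')
  print()
E
```

```text
14.7 [ 636.09910248 -115.30628634  211.00785132] Ftool [ 0.1 -0.4  0.1] r 131.52850322180277 ang 294.47851743242614 tool x ang 295.5762301067175 tilt [-2.56352731e-03  2.31943784e-04 -9.99996687e-01]
317.0259687987579 226.90237254299703
[ 619.9 -119.5   75. ] [ 621.2 -122.1   76.2] [ 622.8 -126.2   71.6] 
[ 626.8 -115.7   76.8] [ 628.2 -118.7   76.3] [ 629.9 -122.6   72.1] 
[ 633.8 -112.6   75.8] [ 635.2 -115.4   76.1] [ 636.9 -119.    73.2] 
[ 640.7 -109.1   76.5] [ 642.2 -112.1   75.9] [ 643.8 -115.2   74.8] 
[ 647.7 -105.7   76.4] [ 649.1 -108.6   76.6] [ 651.  -112.    73.8]
```

View pics/w12.png

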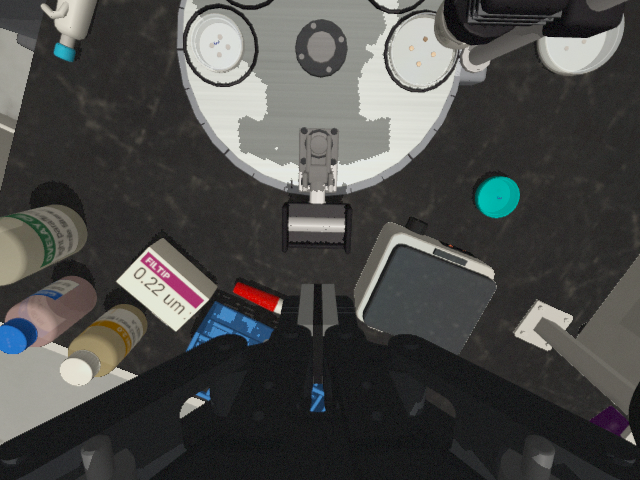

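```bash
python3 - <<'E'
from h import *
save('scene','s3.png')
im=cv2.imread('pics/s3.png');cv2.imwrite('pics/s3z.png',cv2.resize(im[185:320,235:380],None,fx=5,fy=4.4,interpolation=cv2.INTER_CUBIC))
im,_=save('side','d3.png');im=cv2.imread('pics/d3.png');cv2.imwrite('pics/d3z.png',cv2.resize(im[190:290,230:390],None,fx=5,fy=5,interpolation=cv2.INTER_CUBIC))
E
```

```text
(no output)
```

View pics/s3z.png

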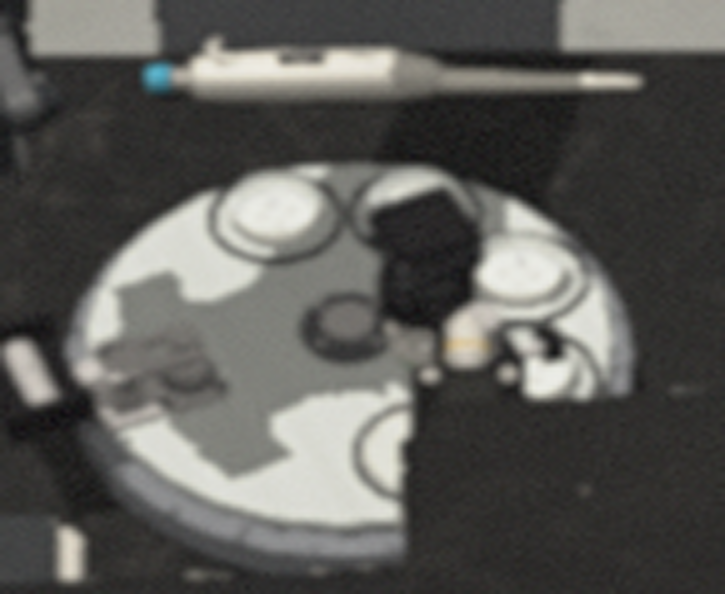

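View pics/d3z.png

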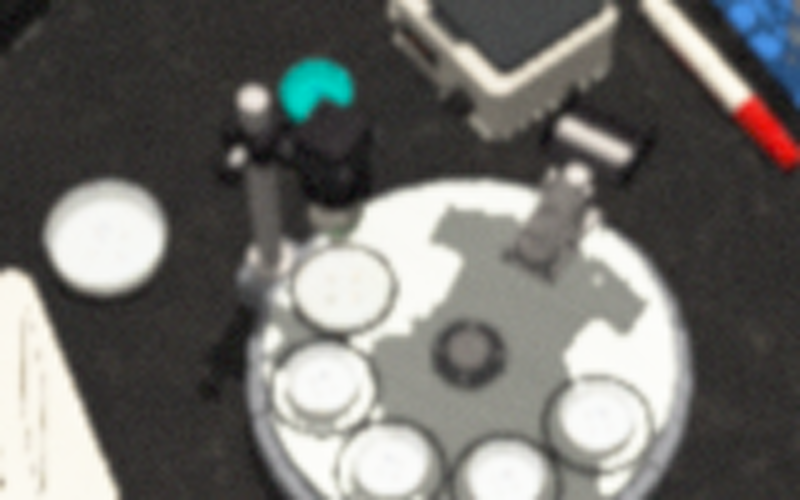

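The scene view shows the pad at left near (30,375) and nothing on the bench disturbed. The side view shows the wide dish in the pocket under the lens at (343,288) and four small dishes in their rings.

```bash
python3 -c "
from bench import manip
print(manip.hand_in())"
```

```text
the job is handed in; nothing more can be done
None
```

The wide, shallow dish is now under the lens, the index pin has dropped home in its new hole, and I've handed the job in, with the clock just under 15 s.

- **Swing:** I pressed the thumb pad down about 10 mm with the shut fingertips, at about 10 N, and turned the disc 90° anticlockwise. The sideways force stayed within about 5 N in every reading. The fingertip gripped the rib by friction and did not need to push against the pad's sides.
- **Alignment:** I stopped the disc short and nudged it until the ledge marks matched the starting picture to about 0.2°, inside the pin's ±0.6° of play. Then I let the pad up slowly.
- **Pin:** The rib followed the finger up past the level where it would stay if the pin were riding between holes. With the arm clear it read 76–76.6 mm, against about 76.2 mm at rest at the start, so I take the pin to be fully home. I could not see the pin itself.
- **Dishes and bench:** In the last pictures the wide dish is in its pocket at the lens, and the four small dishes look seated in theirs. Nothing else appears to have moved, and the arm is touching nothing.

No check failed. The last angle measured from absolute positions, before the final 0.3° nudge, put the disc about 0.4° short. I went by the comparison with the starting picture after that.

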